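Close up the stock bins against the corner stop

ROBOT

A 7-joint arm with a two-finger parallel gripper is mounted at the origin on the work surface. World frame = base frame: x ahead of the robot, y to its left, z up, the work surface at z = 0. Lengths are in m, angles in rad, forces in N, time in s.
With the tool pointing down it reaches from about 0.425 to 0.95 m from the base axis. Payload 4.7 kg.
Tool frame: the origin (TCP) lies on the centre line of the jaws, within the pads' length; the fingertips stand robot.nose_length ahead of it and the grasp point (between the pads) lies 8 mm behind it (robot.nose_length is the distance from the TCP to the fingertips, in m); z points along the fingers, x is the direction in which the jaws open and shut, and the axes are right-handed (so a half turn about z gives the same grasp; the last joint's range is limited). The gripper opens to 85 mm and grips with 20 to 120 N. Pads are 22 mm wide; open, the fingers measure 114 mm over their backs; the gripper's body (76 mm by 85 mm) begins 54 mm behind the grasp point. The pads swing forward as they close: fully open they stand 13 mm farther back than shut.
Start: joints at [1.195, 0.469, -0.049, 1.532, 0.024, 1.141, -0.082], TCP at [0.229, -0.635, 0.242] pointing down, gripper open.
Joint ranges: [-2.59, 2.59], [-0.33, 1.99], [-1.39, 1.29], [0.1, 2.45], [-1.04, 4.18], [0.21, 1.99], [-2.66, 2.66]. Speed limits (rad/s): [2.57, 2.57, 3.14, 3.14, 3.14, 3.14, 3.14].

INTERFACE

Orientations are given as [roll, pitch, yaw] about the fixed x, y, z axes, in that order (R = Rz(yaw) Ry(pitch) Rx(roll)).
In Python, from plant import robot gives the robot as it stands. Calls block until the motion is done:
- robot.goto(position, orientation): joint-space move of the TCP to a pose.
- robot.move_straight(position, vel=0.15, attitude=None, contact_N=None): straight line of the TCP; attitude=None keeps the orientation; vel is the mean speed in m/s. With contact_N (N) it stops when the force on the tool has changed by that much, and returns True; else False.
- robot.move_joints(angles): joint-space move.
- robot.grip(opening, strength=None): opening from 0.0 (shut) to 1.0 (fully open); strength is the grip in N (None keeps the last); returns when the fingers have stopped.
- robot.sleep(seconds).
- robot.inverse_kinematics(position, orientation): joint angles nearest the present ones, or None.
- robot.sense(): the state.
- robot.grab_frame(name): name is "side" or "top" or "wrist"; returns a dict with "image" (480x640x3 uint8, red, green, blue), "range_z" (480x640 float32, m along the optical axis (not along the pixel's ray), 0 where there is no reading), "fx", "fy", "cx", "cy" (pixels), "R" (3x3) and "t" (3): a world point X has camera coordinates R X + t. Camera axes: x right, y down, z forward; pixel columns grow to the right and rows downward; lengths in m; the calibration is good to about 2 mm. A picture is of the moment at which its call begins.
A pose or a line that the arm cannot do raises robot.IKError and nothing moves.
- robot.close_job(): hands the job in, once; it reports no verdict.
The state is a dict: "t": time; "joint_pos": joint angles; "joint_velocities": joint speeds; "effort": joint torques, N m; "tcp_pos": TCP position; "tcp_rot": TCP orientation; "wrist_force": force on the tool from outside, world axes, zero at the start; "torque": the same for the moment, N m; "opening": opening from 0.0 (shut) to 1.0 (fully open).
Only numpy, scipy, OpenCV 4.12 (cv2) and the standard library are available. Lean on these libraries where they do the work, as an engineer would, in place of code of your own. Each camera call takes 0.05 s, during which the arm holds its last target. There are 200 camera calls.

TASK

The two loose orange stock bins in front of the steel corner stop are standing askew: push them back flat against the long rail, and close them up sideways along it so that one bin touches the end plate on the left and the other touches that bin, with no gaps. Push the bins only from outside, with the fingertips or the outside of the fingers: do not reach into, grip, lift or tip them. Leave the other things on the bench where they are and draw the hand clear at the end.

Things in the scene. Friction and masses are not known exactly. Their poses are not given: they have to be found in the camera images.
- stop: Fixed bare steel corner stop. Origin: foot of its inner corner, at bench height. x points away from the robot, square to the rail; y to the left along the rail; turned up to 0.15 rad. Rail: from the corner 400 mm to -y, 40 mm high, x 0 to +20 mm; the bins go on its -x side. End plate: y 0 to +12 mm, 50 mm high, x -130 to +20 mm.
- wide_bin: Loose orange open bin of bolts, 115 mm deep (x), 110 wide (y), 0.35 to 0.7 kg; slides at 1 to 8 N. Origin: centre of its underside. +x: flat back, 55 mm high, goes to the rail; -x: flat front lip, 32 high, with paper label. Sides flat, 55 high over the rear 60 mm, 32 in front. Starts 30 to 65 mm out from its place at the rail, turned up to 0.3 rad; either bin may be the left one.
- narrow_bin: Loose orange open bin of nuts, like the wide one (115 mm deep, same heights, origin, axes and start) but 85 mm wide (y), 0.28 to 0.56 kg.
- big_bolt: Bystander: large steel bolt standing on its hexagon head, 42 mm across, 58 mm high, a little in front of the gap between the bins. Origin: centre of its underside.
- jar: Bystander: jar with a steel cap, 52 mm in diameter, 60 mm high, to the right of the bins. Origin: centre of its underside.
- tape: Bystander: black pocket tape measure, 62 x 30 x 56 mm, standing to the right and nearer the robot. Origin: centre of its underside.
- packet: Bystander: small carton behind the rail, 40 x 70 x 60 mm. Origin: centre of its underside.
- carton: Bystander: carton to the left and nearer the robot, 60 x 90 x 40 mm. Origin: centre of its underside.
- spanner: Bystander: steel spanner 160 mm long lying to the left of the end plate. Origin: near its middle, on the bench.
Not all that is in view belongs to the job. Leave any turquoise or yellow look-alike of the wide_bin alone. Leave any blue look-alike of the narrow_bin alone.

How it is judged:
By the outcome, as a careful person would: the job done as asked, in the order asked, and still so for the second after the job is handed in, with the robot touching nothing.
It also fails if it takes over 54 s, if anything falls off the work surface, if the arm or the gripper's body presses on something with over 40 N, if the wrist force passes 120 N, or if a joint passes its speed limit or range.

## Working session

There is one attempt and no reset: what is moved stays moved. The work goes in short steps, each a Python script; the robot and the scene stay as the last script left them, time stands still between calls to the robot, and variables do not carry over. Pictures are saved under pics/ and viewed, about 8 in all and at most 12, crops included, and the job is handed in when it is done.

```bash
ls; mkdir -p pics
python3 - <<'E'
from plant import robot
import cv2,numpy as np
for n in ("top","side"):
    f=robot.grab_frame(n); cv2.imwrite(f"pics/{n}0.png",f["image"][:,:,::-1]); np.savez(f"pics/{n}0.npz",**f)
    print(n,f["R"].round(2).tolist(),f["t"],f["fx"])
s=robot.sense(); print(s["t"],s["tcp_pos"],s["tcp_rot"],robot.nose_length)
E
```

```text
pics
top [[0.03, -1.0, 0.01], [-0.99, -0.03, -0.16], [0.16, -0.0, -0.99]] [0.03670775 0.59951122 1.25195557] 514.3480807511847
side [[-0.7, -0.71, -0.01], [-0.48, 0.49, -0.73], [0.52, -0.51, -0.68]] [0.44684009 0.29372378 1.08761051] 620.9149033707438
0.1 [ 0.22925242 -0.63433875  0.24137249] [ 3.14154007e+00  1.74571350e-03 -1.22401645e+00] 0.011
```

View pics/top0.png

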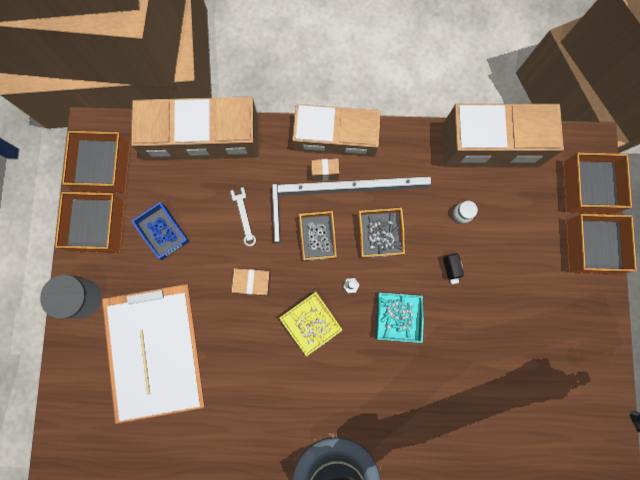

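View pics/side0.png

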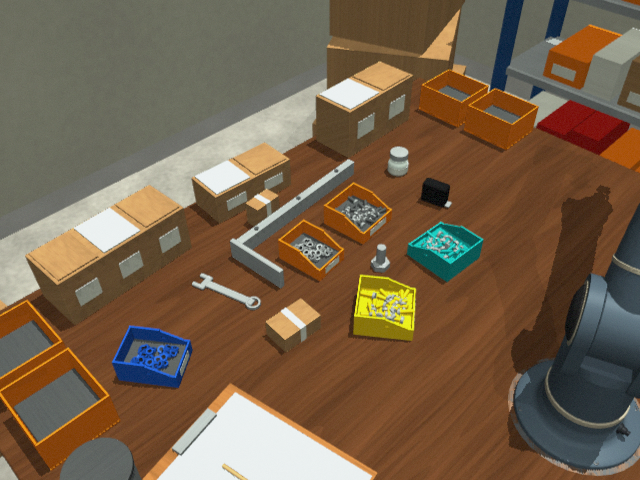

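The top view shows the narrow bin (nuts) at (318,236) on the left and the wide bin (bolts) at (382,232). The rail runs (280,188)–(430,181), the end plate is at (276,213), and the bolt at (351,285) stands in front of the gap. Next I'll turn this into metric positions with an ortho view.

```bash
cat > h.py <<'E'
import numpy as np,cv2
S=1000; X0,X1,Y0,Y1=0.35,0.87,-0.45,0.30   # ortho map, 1 mm/px: row=(X1-x), col=(Y1-y)
def cloud(f):
    v,u=np.mgrid[:480,:640]; z=f["range_z"]; ok=z>0
    P=np.stack([(u-f["cx"])/f["fx"]*z,(v-f["cy"])/f["fy"]*z,z],-1)
    return ((P-f["t"])@f["R"])[ok], f["image"][ok]
def orange(c):
    h=cv2.cvtColor(c[None],cv2.COLOR_RGB2HSV)[0].astype(int)
    return (h[:,0]>6)&(h[:,0]<20)&(h[:,1]>195)&(h[:,2]>110)
def plane_ortho(f,z,up=1):
    # rectify image onto plane at height z
    C=np.array([[X1*1.0],[Y1]]);K=np.array([[f["fx"],0,f["cx"]],[0,f["fy"],f["cy"]],[0,0,1]])
    A=np.array([[0,-1/S,X1],[-1/S,0,Y1],[0,0,z],[0,0,1]])
    H=K@np.c_[f["R"],f["t"]]@A
    return cv2.warpPerspective(f["image"],H,(int((Y1-Y0)*S),int((X1-X0)*S)),flags=cv2.INTER_LINEAR|cv2.WARP_INVERSE_MAP)
E
python3 - <<'E'
from h import *
for n in("top","side"):
    f=dict(np.load(f"pics/{n}0.npz")); P,c=cloud(f)
    R=(P[:,0]>.4)&(P[:,0]<.9)&(P[:,1]>-.45)&(P[:,1]<.3)
    b=R&(abs(P[:,2])<.006); print(n,"bench z",np.median(P[b,2]))
    o=orange(c)&R&(P[:,2]>.01)&(P[:,2]<.08)
    m=np.zeros((520,750),np.uint8); q=P[o]; m[((X1-q[:,0])*S).astype(int).clip(0,519),((Y1-q[:,1])*S).astype(int).clip(0,749)]=255
    m=cv2.dilate(m,np.ones((5,5)))
    k,l,st,ce=cv2.connectedComponentsWithStats(m)
    for i in range(1,k):
        if st[i,4]>600:
            qq=q[l[((X1-q[:,0])*S).astype(int).clip(0,519),((Y1-q[:,1])*S).astype(int).clip(0,749)]==i]
            r=cv2.minAreaRect(qq[:,:2].astype(np.float32)); print("orange",np.round(r[0],3),np.round(r[1],3),round(r[2],1),"zmax",np.percentile(qq[:,2],97).round(3),len(qq))
    # other tall things on bench
    t=R&(P[:,2]>.028)&(P[:,2]<.075); m[:]=0;q=P[t];ij=((X1-q[:,0])*S).astype(int).clip(0,519),((Y1-q[:,1])*S).astype(int).clip(0,749)
    m[ij]=255; m=cv2.morphologyEx(m,cv2.MORPH_CLOSE,np.ones((7,7)))
    k,l,st,ce=cv2.connectedComponentsWithStats(m)
    for i in range(1,k):
        if st[i,4]>150:
            qq=q[l[ij]==i]; r=cv2.minAreaRect(qq[:,:2].astype(np.float32)); print("  obj",np.round(r[0],3),np.round(r[1],3),round(r[2],1),np.percentile(qq[:,2],95).round(3))
f=dict(np.load("pics/top0.npz")); o=plane_ortho(f,0.045)
for x in np.arange(.4,.87,.1): cv2.line(o,(0,int((X1-x)*S)),(750,int((X1-x)*S)),(255,255,255),1)
for y in np.arange(-.4,.3,.1): cv2.line(o,(int((Y1-y)*S),0),(int((Y1-y)*S),520),(255,255,255),1)
cv2.imwrite("pics/ortho0.png",o[:,:,::-1])
E
```

```text
top bench z -0.0002858453810743827
  obj [0.84  0.245] [0.054 0.109] 50.3 0.073
  obj [ 0.82  -0.342] [0.2   0.081] 64.3 0.073
  obj [0.839 0.022] [0.219 0.01 ] 87.4 0.073
  obj [0.781 0.046] [0.042 0.07 ] 4.5 0.063
  obj [ 0.734 -0.006] [0.142 0.434] 23.0 0.051
  obj [ 0.679 -0.319] [0.047 0.049] 79.1 0.064
  obj [ 0.618 -0.103] [0.116 0.111] 5.8 0.056
  obj [0.644 0.064] [0.042 0.084] 1.6 0.059
  obj [0.604 0.058] [0.076 0.051] 4.8 0.037
  obj [0.587 0.058] [0.081 0.085] 6.8 0.055
  obj [0.594 0.021] [0.054 0.009] 7.0 0.055
  obj [ 0.537 -0.287] [0.062 0.032] 13.3 0.059
  obj [ 0.559 -0.076] [0.044 0.01 ] 84.9 0.036
  obj [0.483 0.226] [0.091 0.061] 87.5 0.044
  obj [ 0.482 -0.029] [0.018 0.019] 45.4 0.062
  obj [ 0.431 -0.152] [0.112 0.064] 87.6 0.047
  obj [0.418 0.068] [0.062 0.064] 37.2 0.057
  obj [0.41  0.116] [0.016 0.053] 36.8 0.057
side bench z -0.00017649326561444486
orange [ 0.614 -0.101] [0.119 0.119] 5.6 zmax 0.055 1285
orange [0.601 0.063] [0.12  0.093] 7.1 zmax 0.056 1296
  obj [0.836 0.031] [0.228 0.064] 72.8 0.073
  obj [ 0.851 -0.356] [0.1   0.187] 0.7 0.072
  obj [0.815 0.264] [0.011 0.072] 3.6 0.073
  obj [0.778 0.049] [0.047 0.076] 7.0 0.062
  obj [ 0.731 -0.002] [0.146 0.437] 22.7 0.05
  obj [ 0.675 -0.315] [0.049 0.052] 42.0 0.062
  obj [ 0.614 -0.101] [0.119 0.118] 5.6 0.054
  obj [0.602 0.062] [0.12  0.091] 6.2 0.055
  obj [0.598 0.06 ] [0.053 0.072] 88.7 0.036
  obj [ 0.532 -0.283] [0.063 0.038] 14.5 0.057
  obj [0.481 0.229] [0.093 0.065] 87.4 0.043
  obj [ 0.478 -0.024] [0.022 0.018] 89.3 0.06
  obj [ 0.431 -0.148] [0.115 0.061] 89.7 0.048
  obj [0.428 0.061] [0.08  0.055] 89.5 0.056
```

View pics/ortho0.png

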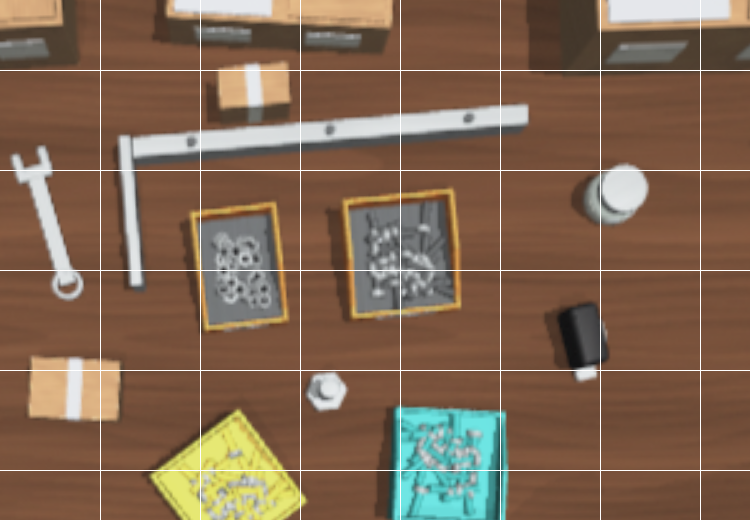

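The ortho view (1 mm per px, x=.7 at row 170, y=.1 at column 200) shows both bins turned about the same way as the rail. Their rims agree with the given sizes. I'll fit the stop and bin yaws, then push with two fingertips on each front lip.

```bash
cat >> h.py <<'E'
def stop_fit(f):
    P,c=cloud(f); h=cv2.cvtColor(c[None],cv2.COLOR_RGB2HSV)[0]; g=h[:,1]<70
    r=P[g&(abs(P[:,2]-.040)<.004)&(P[:,0]>.69)&(P[:,0]<.79)&(P[:,1]>-.24)&(P[:,1]<.16)]
    p=P[g&(abs(P[:,2]-.050)<.004)&(P[:,0]>.59)&(P[:,0]<.70)&(P[:,1]>.12)&(P[:,1]<.19)]
    vx,vy,x,y=cv2.fitLine(r[:,:2].astype(np.float32),cv2.DIST_HUBER,0,.001,.001).ravel()
    if vy<0: vx,vy=-vx,-vy
    psi=np.arctan2(-vx,vy); ex=np.array([np.cos(psi),np.sin(psi)]); ey=np.array([-ex[1],ex[0]])
    a=np.median(r[:,:2]@ex)-.010; b=np.median(p[:,:2]@ey)-.006   # rail top mid x=+10, plate top mid y=+6
    return ex*a+ey*b,psi,len(r),len(p)
def bins(f,o,psi):
    """rim points at 55 mm, in stop frame: bounding box by minAreaRect, per bin (rear 60 mm only gives the 55 rim)"""
    P,c=cloud(f); M=np.array([[np.cos(psi),-np.sin(psi)],[np.sin(psi),np.cos(psi)]])
    Q=(P[:,:2]-o)@M; h=cv2.cvtColor(c[None],cv2.COLOR_RGB2HSV)[0].astype(int)
    k=(h[:,0]>5)&(h[:,0]<25)&(h[:,1]>150)&(h[:,2]>120)&(P[:,2]>.02)&(P[:,2]<.062)&(Q[:,0]>-.25)&(Q[:,0]<.003)&(Q[:,1]<-.0)&(Q[:,1]>-.35)
    return Q[k],P[k,2]
E
python3 - <<'E'
from h import *
for n in("top","side"):
    f=dict(np.load(f"pics/{n}0.npz")); o,psi,a,b=stop_fit(f); print(n,o.round(4),psi.round(4),a,b)
    Q,z=bins(f,o,psi)
    for nm,s in(("narrow",Q[:,1]>-.115),("wide",Q[:,1]<-.115)):
        q=Q[s]; r=cv2.minAreaRect(q.astype(np.float32)); print(nm,np.round(r[0],4),np.round(r[1],3),round(r[2],1),len(q), (q.min(0)).round(3),(q.max(0)).round(3))
E
```

```text
top [0.7155 0.1674] 0.083 996 169
narrow [-0.1198 -0.0812] [0.114 0.053] 3.3 45 [-0.177 -0.111] [-0.062 -0.056]
wide [-0.1182 -0.2169] [0.201 0.114] 89.6 239 [-0.176 -0.317] [-0.061 -0.117]
side [0.7115 0.171 ] 0.0808 946 229
narrow [-0.12   -0.0833] [0.062 0.122] 89.3 703 [-0.181 -0.115] [-0.059 -0.053]
wide [-0.1189 -0.2187] [0.206 0.121] 90.0 1658 [-0.179 -0.322] [-0.058 -0.116]
```

```bash
cat >> h.py <<'E'
O=np.array([.7135,.169]); PSI=.082
def W(x,y,z): 
    c,s=np.cos(PSI),np.sin(PSI); return [O[0]+c*x-s*y,O[1]+s*x+c*y,z]
YB=[np.pi,0,PSI-np.pi/2]; YS=[np.pi,0,PSI]
def loc(robot):
    p=np.array(robot.sense()["tcp_pos"]); c,s=np.cos(PSI),np.sin(PSI); d=p[:2]-O
    return np.round([c*d[0]+s*d[1],-s*d[0]+c*d[1],p[2]],4)
ZP=.025
def back_push(robot,y,x0,x1=-.115,N=22):
    robot.goto(W(x0,y,.13),YB); robot.move_straight(W(x0,y,ZP),vel=.15)
    print("down",loc(robot)); hit=robot.move_straight(W(x1,y,ZP),vel=.05,contact_N=N)
    s=robot.sense(); print("hit",hit,loc(robot),s["wrist_force"].round(1),s["t"])
    robot.move_straight(W(loc(robot)[0]-.02,y,ZP),vel=.1); robot.move_straight(W(loc(robot)[0],y,.13),vel=.2)
E
python3 - <<'E'
from plant import robot
from h import *
robot.grip(.5); print(robot.sense()["t"])
back_push(robot,-.0995,-.215)
f=robot.grab_frame("top"); cv2.imwrite("pics/ortho1.png",plane_ortho(f,.055)[:400,:600,::-1])
E
```

```text
0.5917
down [-0.2144 -0.0994  0.0256]
hit True [-0.1252 -0.0996  0.0236] [ 0.5 -0.5 -0. ] 5.8417
```

View pics/ortho1.png

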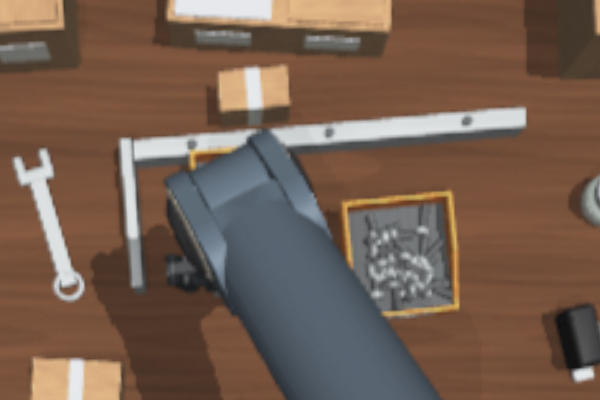

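The contact at stop x = −0.125 matches the bin reaching the rail, and its back edge shows at the rail in the picture near (225,152). Next is the wide bin, then the side push.

Run:
```python
from plant import robot
from h import *
back_push(robot,-.267,-.213)
# side push of both, jaw along the rail's normal
x=-.0575
robot.goto(W(x,-.365,.13),YS)
f=robot.grab_frame("top"); cv2.imwrite("pics/ortho2.png",plane_ortho(f,.055)[:400,:600,::-1])
f=robot.grab_frame("side"); np.savez("pics/side2.npz",**f); cv2.imwrite("pics/side2.png",f["image"][100:350,150:480,::-1].repeat(2,0).repeat(2,1))
print(robot.sense()["t"],loc(robot))
```

```text
down [-0.2121 -0.2665  0.0256]
hit True [-0.125  -0.267   0.0236] [ 0.2  1.  -0. ] 10.225
12.6917 [-0.0577 -0.3642  0.1297]
```

View pics/side2.png

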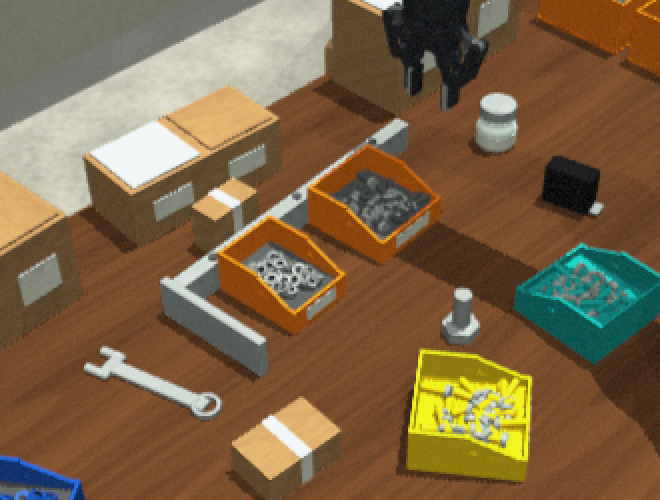

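Both bins are flat at the rail: the narrow bin's back is at about (240,240) and the wide one's at (345,180). Nothing else has moved. Now the side push.

```bash
cat >> h.py <<'E'
def side_push(robot,x,y0,y1,N=30):
    robot.goto(W(x,y0,.13),YS); robot.move_straight(W(x,y0,ZP),vel=.15)
    hit=robot.move_straight(W(x,y1,ZP),vel=.06,contact_N=N)
    s=robot.sense(); print("hit",hit,loc(robot),s["wrist_force"].round(1),s["t"])
    y=loc(robot)[1]-.03; robot.move_straight(W(x,y,ZP),vel=.12); robot.move_straight(W(x,y,.13),vel=.2)
E
python3 - <<'E'
from plant import robot
from h import *
side_push(robot,-.0575,-.36,-.196)
f=robot.grab_frame("side"); np.savez("pics/side3.npz",**f); cv2.imwrite("pics/side3.png",cv2.resize(f["image"][130:310,200:440,::-1],None,fx=3,fy=3,interpolation=cv2.INTER_CUBIC))
print(robot.sense()["t"],loc(robot))
E
```

```text
hit False [-0.0578 -0.2075  0.025 ] [  0.  -21.2   6.2] 16.675
17.9 [-0.0587 -0.2374  0.1282]
```

View pics/side3.png

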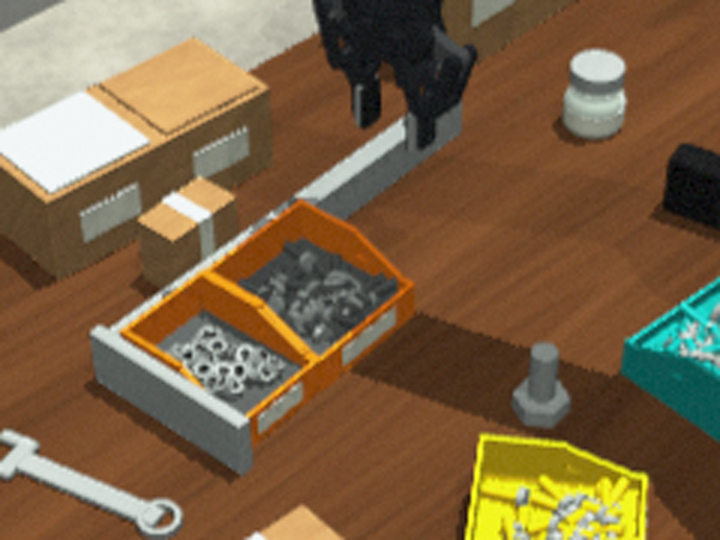

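The bins are closed up: narrow against the plate, wide against the narrow, and the final TCP position agrees with the geometry to 1.5 mm. I'll press the lips and the side once more to take out any residual skew, then check.

Run:
```python
from plant import robot
from h import *
back_push(robot,-.14,-.155,-.112,22)
back_push(robot,-.046,-.155,-.112,22)
robot.move_straight(W(-.175,-.2,.16),vel=.2)
side_push(robot,-.0575,-.24,-.19,25)
robot.move_straight(W(-.0575,-.40,.2),vel=.2)
for n in("side","top"):
    f=robot.grab_frame(n); np.savez(f"pics/{n}4.npz",**f)
    if n=="side": a=cv2.resize(f["image"][180:290,220:350,::-1],(650,550),interpolation=cv2.INTER_CUBIC); cv2.imwrite("pics/side4.png",a)
    else: cv2.imwrite("pics/top4.png",cv2.resize(plane_ortho(f,.055)[100:300,90:370,::-1],(784,560),interpolation=cv2.INTER_CUBIC))
print(robot.sense()["t"],loc(robot))
```

```text
down [-0.1542 -0.1398  0.0256]
hit True [-0.1257 -0.1395  0.0238] [ 0.4  1.1 -0.9] 20.8
down [-0.1543 -0.0461  0.0256]
hit True [-0.1256 -0.0454  0.0239] [ 0.1  0.7 -0.1] 23.8083
hit True [-0.0577 -0.2075  0.0254] [ 0.8 -0.7  4.7] 28.575
30.775 [-0.0575 -0.3978  0.1994]
```

View pics/side4.png

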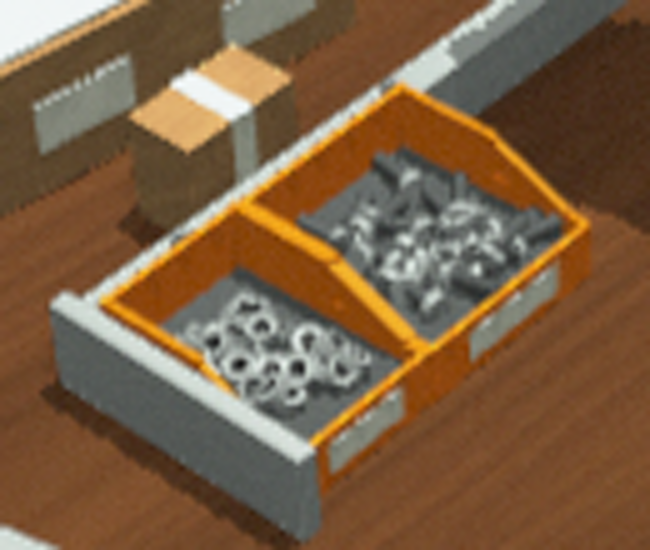

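View pics/top4.png

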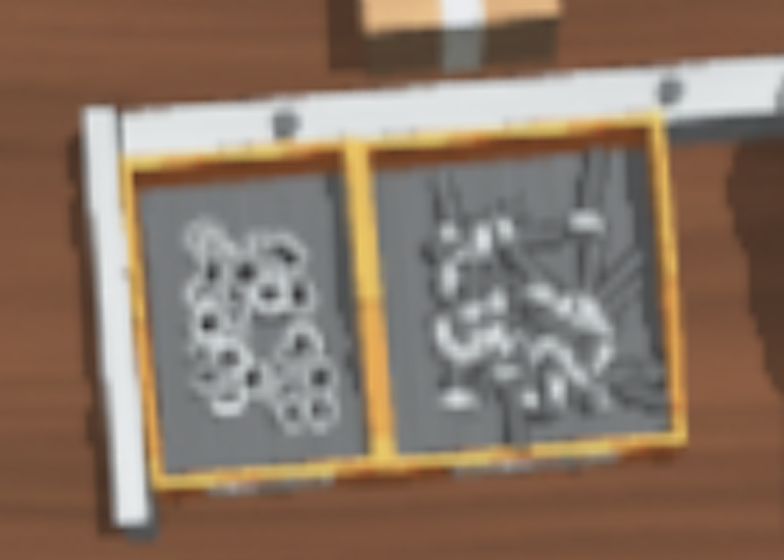

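The bins sit flat along the rail with no visible gap at the plate (120,160)–(155,485) or at the joint between them (360,150)–(385,460). Before handing in, I'll compare the bystanders' positions in the before and after depth clouds.

Run:
```python
from plant import robot
from h import *
a,b=[dict(np.load(f"pics/side{i}.npz")) for i in(0,4)]
for n,(x,y) in dict(bolt=(.48,-.027),jar=(.677,-.317),tape=(.535,-.285),packet=(.78,.047),carton=(.482,.227),teal=(.43,-.15),yellow=(.42,.08)).items():
    r=[]
    for f in(a,b):
        P,_=cloud(f); k=(abs(P[:,0]-x)<.05)&(abs(P[:,1]-y)<.05)&(P[:,2]>.025)&(P[:,2]<.07); r.append(np.median(P[k],0))
    print(n,((r[1]-r[0])*1000).round(1))
robot.close_job(); print(robot.sense()["t"])
```

```text
bolt [-0.2 -0.1 -1.4]
jar [-0.3  0.3 -0.9]
tape [-1.5 -0.1 -0.4]
packet [1.4 0.5 3. ]
carton [0.1 0.5 0.1]
teal [0.8 0.2 0.1]
yellow [-0.3 -0.2 -0. ]
the job is handed in; nothing more can be done
the job is handed in; nothing more can be done
```

The job is handed in at about 31 s, well under the 54 s limit. Both orange bins are flat against the rail, with the narrow bin against the end plate and the wide bin against the narrow one.

**What I did:** I pushed each bin back with two fingertips on its front lip. I then pushed both along the rail to the end plate from the wide bin's right side. One more light press on each lip and on the side took out any skew, and I drew the hand clear to the right.

**Final checks:**
- **Contact positions:** the final pushes stopped within 1.5 mm of where the bin sizes say they should, both at the rail and sideways.
- **Pictures:** the last top and side views show no visible gaps.
- **First side push:** it ended without reaching its 30 N stop, with about 21 N on the tool. The repeat side push did trip its 25 N stop, at the same position.
- **Other objects:** the bolt, jar, tape, carton and the turquoise and yellow bins read within about 1.5 mm of where they started, which is within noise. The packet reads 3 mm off in height only, most likely because the wide bin now hides part of it from the side camera. I did not measure the spanner or the blue bin, but the arm never went near them.

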